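Pack the scanner support pegs into their round canister

ROBOT

A 7-joint arm with a two-finger parallel gripper is mounted at the origin on the work surface. World frame = base frame: x ahead of the robot, y to its left, z up, the work surface at z = 0. Lengths are in m, angles in rad, forces in N, time in s.
With the tool pointing down it reaches from about 0.4 to 0.85 m from the base axis. Payload 4.5 kg.
Tool frame: the origin (TCP) lies at the very end of the fingers, on their centre line; the grasp point (between the pads) lies 19 mm behind it; z points along the fingers, y is the line along which they close (so a half turn about z gives the same grasp; the last joint's range is limited). The gripper opens to 88 mm and grips with 3 to 60 N. Pads are 18 mm wide; open, the fingers measure 123 mm over their backs; the gripper's body (75 mm by 187 mm) begins 45 mm behind the grasp point.
Start: joints at [-1.297, 0.689, -0.195, 1.565, 0.157, 0.902, -0.215], TCP at [0.148, 0.607, 0.239] pointing down, gripper open.
Joint ranges: [-3.01, 3.01], [-0.46, 2.08], [-1.47, 1.51], [0.13, 2.56], [-1, 4.14], [0.04, 2.09], [-2.66, 2.66]. Speed limits (rad/s): [2.57, 2.57, 3.14, 3.14, 3.14, 3.14, 3.14].

INTERFACE

Orientations are given as a unit quaternion [x, y, z, w].
In Python, from plant import r gives the robot as it stands. The module is installed in compiled form; this text tells all that it offers.
- The arm moves only by the tool step_arm, never from a script. Its argument "increments" is a list of rows, each a list of 2 entries, a list of its own where there are three numbers: the shift along the world's x, y, z in cm, then the turn, a rotation vector about the world's x, y, z in degrees. A call has exactly 10 rows; each row shifts and turns the commanded pose from where the row before left it; what a row does not reach is not made up. A row lasts 1/10 s, in which the tool goes at most 50 mm and 8.59 degrees, less where a joint would pass 70% of its speed; a pose out of reach is approached as far as the arm can. A call is refused whole if a number of a shift passes 5 or a number of a turn 8.59, either way. A call with a gripper value outside its range is refused whole. "fingers" is the opening, from 0 (shut) to 1 (fully open), set as the call begins (left out, the last holds). The fingers move at their own pace and stop on an object; "grip_force" is the grip in N (left out, the last holds). Time passes only in rows, so rows that do not move let the fingers close, or fill a call up. It gives the time, the measured TCP pose, the force, the opening and the grip force at its end, in the units of the state.
- r.get_state(): the state, without advancing time (a new reading comes with each control period).
- r.snapshot(name): name is "scene" or "top" or "wrist"; returns (picture, depth): 384x512x3 uint8, red, green, blue; 384x512 float32, m along the optical axis (not along the pixel's ray), 0 where there is no reading.
- r.calibration(name): a dict with "fov_y" (degrees; the focal length in pixels is half the picture's height over the tangent of half this angle, whatever the lens; pixels are square), "cx", "cy" (the principal point, pixels), "R" (3x3) and "t" (3): a world point X has camera coordinates R X + t. Camera axes: x right, y down, z forward; pixel columns grow to the right and rows downward; lengths in m; the calibration is good to about 2 mm. A picture is of the moment at which its call begins: read the wrist's pose just before it. calibration takes no time and is no camera call; for the wrist camera it gives the pose at the moment of the call.
- r.finish_job(): hands the job in; it is judged then, once.
The state is a dict: "clock": time; "q": joint angles; "qd": joint speeds; "joint_torque": joint torques, N m; "tool_pos": TCP position; "eef_rot": TCP orientation; "contact_force": force on the tool from outside, world axes, zero at the start; "moment": the same for the moment, N m; "opening": opening from 0.0 (shut) to 1.0 (fully open); "finger_force": force on a finger pad.
Only numpy, scipy, OpenCV 4.12 (cv2) and the standard library are available. Lean on these libraries where they do the work, as an engineer would, in place of code of your own. Each camera call takes 0.05 s, during which the arm holds its last target. There are 200 camera calls.

TASK

The scan is finished: put the three support pegs from the sloping rack away in the round canister with the four already there, so that all seven stand upright in it, stems up and feet on its floor, packed like a honeycomb with one in the middle and six around it. Leave the scanner, the mug and the spool of filament where they are.

Things in the scene. Friction and masses are not known exactly. Their poses are not given: they have to be found in the camera images.
- canister: Round open grey plastic canister, screwed to the bench (fixed), standing upright. Inner diameter 127 mm, outer 135 mm, wall 4 mm, floor 6 mm thick, rim 62 mm above the bench. Origin on its axis at the bench surface, z up. It is just wide enough for seven pegs as a honeycomb: one in the middle, six around it with their centres about 42 mm from its axis. Two low screw lugs stick out at its foot along its x axis.
- rack: Sloping plywood rack, fixed to the bench, 130 x 216 mm, 85 mm high. Origin at the middle of its base, on the bench; its y axis runs along the row of three grooves, 70 mm apart. Pegs lie on its slope, 35 degrees from vertical, tops leaning towards the rack's own -x (roughly towards the robot), feet on a ledge, between 12 mm high ribs; nothing holds them down. Their stems and the top 9 mm of their bodies stick out past the slope's upper edge, free on all sides.
- peg_a_mid (a point): Plain aluminium peg, about 0.14 kg, 115 mm long: round body 40 mm in diameter and 75 mm long with a foot tapered to 30 mm over its last 7 mm, and on top a slim round stem 14 mm in diameter and 40 mm long for gripping. This point is on its axis half-way up, 57.5 mm from the underside; z points along the axis from foot to stem. Starts in the rack's -y groove.
- peg_b_mid (a point): Plain aluminium peg, about 0.14 kg, 115 mm long: round body 40 mm in diameter and 75 mm long with a foot tapered to 30 mm over its last 7 mm, and on top a slim round stem 14 mm in diameter and 40 mm long for gripping. This point is on its axis half-way up, 57.5 mm from the underside; z points along the axis from foot to stem. Starts in the rack's middle groove.
- peg_c_mid (a point): Plain aluminium peg, about 0.14 kg, 115 mm long: round body 40 mm in diameter and 75 mm long with a foot tapered to 30 mm over its last 7 mm, and on top a slim round stem 14 mm in diameter and 40 mm long for gripping. This point is on its axis half-way up, 57.5 mm from the underside; z points along the axis from foot to stem. Starts in the rack's +y groove.
- peg_d_mid (a point): Plain aluminium peg, about 0.14 kg, 115 mm long: round body 40 mm in diameter and 75 mm long with a foot tapered to 30 mm over its last 7 mm, and on top a slim round stem 14 mm in diameter and 40 mm long for gripping. This point is on its axis half-way up, 57.5 mm from the underside; z points along the axis from foot to stem. Starts standing in the canister, loose, at the wall, one of four neighbours in a row 60 degrees apart round the canister's axis.
- peg_e_mid (a point): Plain aluminium peg, about 0.14 kg, 115 mm long: round body 40 mm in diameter and 75 mm long with a foot tapered to 30 mm over its last 7 mm, and on top a slim round stem 14 mm in diameter and 40 mm long for gripping. This point is on its axis half-way up, 57.5 mm from the underside; z points along the axis from foot to stem. Starts standing in the canister, loose, at the wall, one of four neighbours in a row 60 degrees apart round the canister's axis.
- peg_f_mid (a point): Plain aluminium peg, about 0.14 kg, 115 mm long: round body 40 mm in diameter and 75 mm long with a foot tapered to 30 mm over its last 7 mm, and on top a slim round stem 14 mm in diameter and 40 mm long for gripping. This point is on its axis half-way up, 57.5 mm from the underside; z points along the axis from foot to stem. Starts standing in the canister, loose, at the wall, one of four neighbours in a row 60 degrees apart round the canister's axis.
- peg_g_mid (a point): Plain aluminium peg, about 0.14 kg, 115 mm long: round body 40 mm in diameter and 75 mm long with a foot tapered to 30 mm over its last 7 mm, and on top a slim round stem 14 mm in diameter and 40 mm long for gripping. This point is on its axis half-way up, 57.5 mm from the underside; z points along the axis from foot to stem. Starts standing in the canister, loose, at the wall, one of four neighbours in a row 60 degrees apart round the canister's axis.
- scanner: Bystander: white hand-held 3D scanner with grey handle, lying flat, 150 x 148 x 50 mm; origin under its head. Loose.
- mug: Bystander: white ceramic mug, 80 mm across, 95 mm high; origin under its centre. Loose.
- spool: Bystander: filament spool lying flat, 170 mm across, 52 mm high; origin under its centre. Loose.

How it is judged:
At the end, for the whole second after the job is handed in: All seven pegs stand in the canister, released and at rest: each axis within 47 mm of the canister's axis, tilted less than 4 degrees with the stem up, and the foot within 4 mm of the canister's floor (so they can only stand as one in the middle and six around) (horizontal distance between each of peg_a_mid, peg_b_mid, peg_c_mid, peg_d_mid, peg_e_mid, peg_f_mid, peg_g_mid and canister below 0.047 m and z of peg_a_mid in the frame of canister between 0.058 and 0.0675 m and angle between each of peg_a_mid, peg_b_mid, peg_c_mid, peg_d_mid, peg_e_mid, peg_f_mid, peg_g_mid's own z axis and vertical below 0.07 rad and linear speed of each of peg_a, peg_b, peg_c, peg_d, peg_e, peg_f, peg_g below 0.02 m/s and z of peg_b_mid in the frame of canister between 0.058 and 0.0675 m and z of peg_c_mid in the frame of canister between 0.058 and 0.0675 m and z of peg_d_mid in the frame of canister between 0.058 and 0.0675 m and z of peg_e_mid in the frame of canister between 0.058 and 0.0675 m and z of peg_f_mid in the frame of canister between 0.058 and 0.0675 m and z of peg_g_mid in the frame of canister between 0.058 and 0.0675 m); the robot touches nothing.
It fails at once if the scanner is moved more than 30 mm (distance of scanner from where it was at the start of the episode above 0.03 m).
It fails at once if the mug is moved more than 30 mm (distance of mug from where it was at the start of the episode above 0.03 m).
It fails at once if the spool is moved more than 30 mm (distance of spool from where it was at the start of the episode above 0.03 m).
It also fails if it takes over 72 s, if anything falls off the work surface, if the arm or the gripper's body presses on something with over 40 N, if the wrist force passes 120 N, or if a joint passes its speed limit or range.

## Working session

There is one attempt and no reset: what is moved stays moved. The work goes in short steps, Python scripts to look and compute and a tool call to move; the robot and the scene stay as the last step left them, time stands still between calls to the robot, and variables do not carry over. Pictures are saved under pics/ and viewed, at most 10 in all, crops included, and the job is handed in when it is done.

Besides the shell and the picture viewer there is one more tool, called after "Call:" as name(argument=value, ...), one argument or row to a line, values as JSON. step_arm: Moves the arm, as the interface text tells. Its arguments: {"type":"object","properties":{"increments":{"type":"array","items":{"type":"array"}},"fingers":{"type":"number"},"grip_force":{"type":"number"}},"required":["increments"]}

```bash
mkdir -p pics; cat > h.py <<'E'
import numpy as np, cv2
from plant import r
def snap(n):
    c=r.calibration(n); p,d=r.snapshot(n); return p,d,c
def cloud(d,c):
    f=d.shape[0]/2/np.tan(np.radians(c["fov_y"])/2)
    v,u=np.mgrid[:d.shape[0],:d.shape[1]]
    P=np.stack([(u-c["cx"])/f*d,(v-c["cy"])/f*d,d],-1)
    X=(P-np.array(c["t"]))@np.array(c["R"]); X[d<=0]=np.nan
    return X
def save(n,p): cv2.imwrite("pics/"+n,cv2.cvtColor(p,cv2.COLOR_RGB2BGR))
E
python3 - <<'E'
from h import *
s=r.get_state(); print({k:np.round(v,3) for k,v in s.items()})
for n in("scene","top"):
    p,d,c=snap(n); save(n+".png",p); np.savez(n,p=p,d=d,X=cloud(d,c)); print(n,c)
E
```

```text
{'clock': np.float64(0.0), 'q': array([-1.297,  0.69 , -0.195,  1.566,  0.157,  0.902, -0.215]), 'qd': array([-0.001, -0.   ,  0.001, -0.   , -0.001, -0.   , -0.002]), 'joint_torque': array([-0.0000e+00, -5.2755e+01, -1.2670e+00, -1.5342e+01, -5.3000e-02,
        7.0000e-03,  0.0000e+00]), 'tool_pos': array([0.148, 0.607, 0.238]), 'eef_rot': array([ 0.12 ,  0.993, -0.001, -0.   ]), 'contact_force': array([ 0.789, -0.107, -0.246]), 'moment': array([-0.041, -0.005, -0.017]), 'finger_force': np.float64(0.0), 'opening': np.float64(1.004)}
scene {'fov_y': 50.58622429001839, 'cx': 253.98845898234032, 'cy': 193.89624054955155, 'R': array([[ 0.46014965,  0.88783726, -0.00270359],
       [ 0.72949451, -0.37981572, -0.56883898],
       [-0.5060633 ,  0.2597788 , -0.82244447]]), 't': array([-0.31400051, -0.40948894,  1.56155279])}
top {'fov_y': 44.35692947828267, 'cx': 254.65577329482923, 'cy': 187.7363090108405, 'R': array([[-0.00602402, -0.99997147,  0.00455789],
       [-0.98227176,  0.00506325, -0.18739414],
       [ 0.18736571, -0.00560596, -0.98227423]]), 't': array([0.01116122, 0.62346065, 1.39014223])}
```

View pics/scene.png

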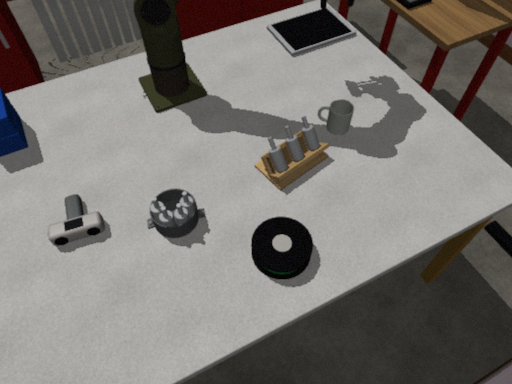

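View pics/top.png

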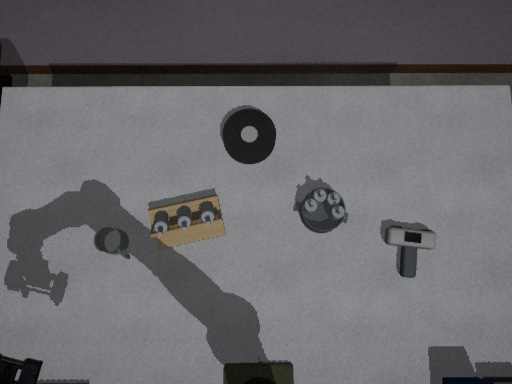

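The scene view shows the canister at (175,212), the rack with three pegs at (295,155), the spool at (282,247), the scanner at (77,222) and the mug at (338,117). In the top view the canister is at (322,210), with stems at (311,205), (320,195), (334,198) and (338,212). The rack is at (187,220), with stems at (161,228), (184,222) and (208,217).

```bash
python3 - <<'E'
from h import *
from scipy.optimize import least_squares
for n in("top","scene"):
    z=np.load(n+".npz"); X=z["X"]
    Z=X[...,2]
    can=(X[...,0]>.4)&(X[...,0]<.75)&(X[...,1]>-.35)&(X[...,1]<-.0)
    m=can&(abs(Z-.062)<.004); 
    P=X[m][:,:2]; c=np.median(P,0)
    P=P[np.linalg.norm(P-c,axis=1)<.09]
    f=least_squares(lambda q:np.hypot(*(P-q[:2]).T)-q[2],[*c,.065],loss="soft_l1",f_scale=.002)
    print(n,"can",f.x,len(P))
    for nm,mm in(("stems",can&(Z>.112)&(Z<.13)),("rackhi",(X[...,0]>.4)&(X[...,0]<.7)&(X[...,1]>.05)&(X[...,1]<.4)&(Z>.093)&(Z<.2))):
        k,l,st,ce=cv2.connectedComponentsWithStats(mm.astype(np.uint8))
        for i in range(1,k):
            if st[i,4]<6: continue
            Q=X[l==i]; print(nm,np.round(ce[i]),st[i,4],Q.mean(0).round(4),"top",Q[Q[:,2]>Q[:,2].max()-.012].mean(0).round(4),Q[:,2].max().round(3))
E
```

```text
top can [ 0.55664813 -0.19956181  0.06483338] 167
stems [321. 192.] 17 [ 0.5974 -0.188   0.1218] top [ 0.5974 -0.188   0.1218] 0.126
stems [335. 196.] 21 [ 0.5864 -0.2284  0.12  ] top [ 0.5867 -0.2283  0.1218] 0.128
stems [312. 203.] 20 [ 0.5664 -0.1592  0.12  ] top [ 0.5664 -0.1592  0.12  ] 0.124
stems [340. 209.] 22 [ 0.5467 -0.2403  0.1223] top [ 0.5464 -0.2403  0.1225] 0.129
rackhi [207. 215.] 178 [0.533  0.1486 0.11  ] top [0.5096 0.1442 0.1367] 0.143
rackhi [184. 220.] 180 [0.5187 0.2167 0.1099] top [0.4956 0.2127 0.1361] 0.142
rackhi [160. 225.] 185 [0.5034 0.2842 0.1101] top [0.4806 0.2808 0.1349] 0.14
scene can [ 0.55660533 -0.20174831  0.06452273] 228
stems [184. 193.] 27 [ 0.5688 -0.1613  0.1202] top [ 0.5685 -0.1614  0.1208] 0.126
stems [154. 199.] 26 [ 0.5489 -0.2427  0.1204] top [ 0.5488 -0.2428  0.1207] 0.125
stems [178. 205.] 24 [ 0.5995 -0.1904  0.1214] top [ 0.5995 -0.1899  0.122 ] 0.127
stems [162. 208.] 26 [ 0.5889 -0.2311  0.1212] top [ 0.5887 -0.2312  0.1218] 0.127
rackhi [307. 128.] 176 [0.5066 0.2805 0.1108] top [0.4826 0.2783 0.135 ] 0.141
rackhi [291. 138.] 176 [0.5206 0.2128 0.1115] top [0.4967 0.2105 0.1359] 0.141
rackhi [274. 149.] 188 [0.5359 0.1447 0.1115] top [0.5116 0.142  0.1353] 0.141
```

```bash
python3 - <<'E'
from h import *
from scipy.optimize import least_squares
a=np.array([-.5604,-.121,.819]); a/=np.linalg.norm(a)
e1=np.array([-.211,.977,0]); e1/=np.linalg.norm(e1); e2=np.cross(a,e1)
for t in ([.51,.1435,.137],[.4962,.2117,.137],[.4815,.2797,.137]):
    t=np.array(t)
    for n in("top","scene"):
        X=np.load(n+".npz")["X"].reshape(-1,3); D=X-t
        al=D@a; w=D-np.outer(al,a); k=(al>-.034)&(al<-.004)&(np.linalg.norm(w,axis=1)<.014)
        P=np.c_[w[k]@e1,w[k]@e2]
        f=least_squares(lambda q:np.hypot(*(P-q).T)-.007,[0,0],loss="soft_l1",f_scale=.001)
        k2=(np.linalg.norm(w-f.x[0]*e1-f.x[1]*e2,axis=1)<.006)&(al>-.01)
        top=np.percentile(al[k2],80) if k2.any() else np.nan
        print(n,len(P),f.x.round(4),"top",top.round(4),"axis pt",(t+f.x[0]*e1+f.x[1]*e2).round(4))
E
```

```text
top 23 [0.001  0.0032] top 0.0035 axis pt [0.5073 0.1439 0.1352]
scene 45 [-0.0005  0.0028] top 0.0032 axis pt [0.5078 0.1425 0.1354]
top 23 [0.0018 0.0036] top 0.0036 axis pt [0.493  0.2128 0.1349]
scene 39 [0.0006 0.004 ] top 0.0038 axis pt [0.4929 0.2116 0.1347]
top 27 [0.0021 0.0035] top 0.0024 axis pt [0.4783 0.2811 0.135 ]
scene 42 [0.0003 0.0035] top 0.0037 axis pt [0.4786 0.2794 0.135 ]
```

Call:
step_arm(
  increments=[
    [[4,-4.5,1],[0,0,8.5]],
    [[4,-4.5,1],[0,0,8.5]],
    [[4,-4.5,1],[0,0,8.5]],
    [[4,-4,1],[0,0,0.5]],
    [[4,-4,0],[1.48,-6.84,0]],
    [[2,-4,0],[1.48,-6.84,0]],
    [[0,-4,0],[1.48,-6.84,0]],
    [[0,-4,0],[1.48,-6.84,0]],
    [[0,-4,0],[1.48,-6.84,0]],
    [[0,0,0],[0,0,0]],
  ],
  fingers=0.5,
  grip_force=50,
)

```text
clock: 1.1
tool_pos: [0.3536, 0.3189, 0.2727]
eef_rot: [-0.1, 0.966, 0.012, 0.24]
contact_force: [0.5, 0.8, -0.8]
opening: 0.503
finger_force: 0.0
```

```bash
cat >> h.py <<'E'
from scipy.spatial.transform import Rotation as Ro
TILT=None
def Rt(yaw,tilt=0):  # finger line at yaw deg, tilted by -tilt about finger axis
    y=np.array([np.cos(np.radians(yaw)),np.sin(np.radians(yaw)),0]); z=np.array([0,0,-1.])
    return Ro.from_rotvec(-np.radians(tilt)*y)*Ro.from_matrix(np.c_[np.cross(y,z),y,z])
a=np.array([-.5604,-.121,.819]); a/=np.linalg.norm(a)
TOP=dict(A=np.array([.5057,.1428,.1381]),B=np.array([.491,.2118,.1378]),C=np.array([.4764,.2798,.138]))
def go(p,R,show=True):
    s=r.get_state(); dp=(np.array(p)-s["tool_pos"])*100
    dr=(R*Ro.from_quat(s["eef_rot"]).inv()).as_rotvec(degrees=True)
    print("cm",dp.round(2),"deg",dr.round(2),np.linalg.norm(dr).round(1),"q",np.round(s["q"],2),"t",s["clock"])
E
python3 -c "
from h import *
for k in TOP: go(TOP[k]+.03*a,Rt(102.2,35)); go(TOP[k]-.036*a,Rt(102.2,35))"
```

```text
cm [ 13.53 -17.97 -11.  ] deg [ 2.88 -6.76  0.86] 7.4 q [-1.25  0.38  0.22  2.33  1.16  0.32 -0.38] t 1.1
cm [ 17.23 -17.17 -16.41] deg [ 2.88 -6.76  0.86] 7.4 q [-1.25  0.38  0.22  2.33  1.16  0.32 -0.38] t 1.1
cm [ 12.06 -11.07 -11.03] deg [ 2.88 -6.76  0.86] 7.4 q [-1.25  0.38  0.22  2.33  1.16  0.32 -0.38] t 1.1
cm [ 15.76 -10.27 -16.44] deg [ 2.88 -6.76  0.86] 7.4 q [-1.25  0.38  0.22  2.33  1.16  0.32 -0.38] t 1.1
cm [ 10.6   -4.27 -11.01] deg [ 2.88 -6.76  0.86] 7.4 q [-1.25  0.38  0.22  2.33  1.16  0.32 -0.38] t 1.1
cm [ 14.3   -3.47 -16.42] deg [ 2.88 -6.76  0.86] 7.4 q [-1.25  0.38  0.22  2.33  1.16  0.32 -0.38] t 1.1
```

Call:
step_arm(
  increments=[
    [[1.7,-2.6,0],[0.6,-1.35,0.17]],
    [[1.7,-2.6,0],[0.6,-1.35,0.17]],
    [[1.7,-2.6,0],[0.6,-1.35,0.17]],
    [[1.7,-2.6,0],[0.6,-1.35,0.17]],
    [[1.7,-2.6,-1],[0.5,-1.35,0.17]],
    [[1.7,-2.6,-2],[0,0,0]],
    [[1.7,-2.4,-3],[0,0,0]],
    [[1.6,0,-3],[0,0,0]],
    [[0,0,-2],[0,0,0]],
    [[0,0,0],[0,0,0]],
  ],
)

```text
clock: 2.1
tool_pos: [0.4777, 0.164, 0.1619]
eef_rot: [-0.098, 0.952, 0.026, 0.29]
contact_force: [0.1, -0.1, 0.5]
opening: 0.503
finger_force: 0.0
```

```bash
python3 -c "
from h import *
go(TOP['A']+.03*a,Rt(102.2,35))
p,d,c=snap('wrist'); save('w1.png',p); np.savez('w1',p=p,d=d,X=cloud(d,c)); print(r.get_state()['contact_force'])
"
```

```text
cm [ 1.12 -2.49  0.08] deg [ 0.64 -1.06  0.58] 1.4 q [-0.41  0.71 -0.23  2.55  2.63  0.75 -1.42] t 2.1
[ 0.08099308 -0.10083376  0.79955869]
```

View pics/w1.png

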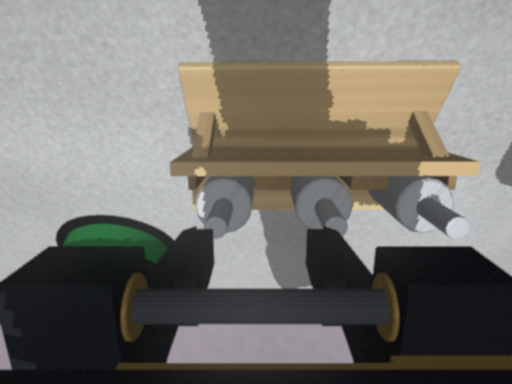

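The wrist view is seen from the robot's side. Stem ends A, B and C are at about (215,228), (335,225) and (458,225), with the fingers at (200,260) and (325,260), so the tool has to go about 2.5 cm towards -y.

```bash
cat >> h.py <<'E'
from scipy.optimize import least_squares
def stem(X,t):
    e1=np.array([-.211,.977,0]); e1/=np.linalg.norm(e1); e2=np.cross(a,e1)
    D=X.reshape(-1,3)-t; al=D@a; w=D-np.outer(al,a); k=(al>-.034)&(al<-.004)&(np.linalg.norm(w,axis=1)<.015)
    P=np.c_[w[k]@e1,w[k]@e2]
    f=least_squares(lambda q:np.hypot(*(P-q).T)-.007,[0,0],loss="soft_l1",f_scale=.001)
    k2=(np.linalg.norm(w-f.x[0]*e1-f.x[1]*e2,axis=1)<.005)&(abs(al)<.015)
    tp=np.percentile(al[k2],80) if k2.any() else 0
    print(len(P),f.x.round(4),tp.round(4),(t+f.x[0]*e1+f.x[1]*e2+tp*a).round(4))
E
python3 -c "
from h import *
X=np.load('w1.npz')['X']
for k in TOP: stem(X,TOP[k])
"
```

```text
329 [-0.0001  0.001 ] -0.0007 [0.5053 0.1426 0.1369]
367 [-0.0005  0.0011] -0.0006 [0.4906 0.2112 0.1367]
637 [-0.      0.0013] -0.0005 [0.4757 0.2796 0.1368]
```

Call:
step_arm(
  increments=[
    [[0.4,-1,0],[0.6,-1,0.6]],
    [[0.4,-0.8,0],[0,0,0]],
    [[0.3,-0.7,0],[0,0,0]],
    [[0,0,0],[0,0,0]],
    [[0,0,0],[0,0,0]],
    [[0,0,0],[0,0,0]],
    [[0,0,0],[0,0,0]],
    [[0,0,0],[0,0,0]],
    [[0,0,0],[0,0,0]],
    [[0,0,0],[0,0,0]],
  ],
)

```text
clock: 3.15
tool_pos: [0.4883, 0.1432, 0.1642]
eef_rot: [-0.103, 0.949, 0.032, 0.297]
contact_force: [-0.5, 0.5, -0.2]
opening: 0.5
finger_force: 0.0
```

```bash
python3 -c "
from h import *
go(TOP['A']+.03*a,Rt(102.2,35));go(TOP['A']-.036*a,Rt(102.2,35))
"
```

```text
cm [ 0.05 -0.4  -0.16] deg [ 0.01 -0.19 -0.16] 0.3 q [-0.2   0.72 -0.44  2.55  2.54  0.82 -1.24] t 3.15
cm [ 3.75  0.4  -5.56] deg [ 0.01 -0.19 -0.16] 0.3 q [-0.2   0.72 -0.44  2.55  2.54  0.82 -1.24] t 3.15
```

Call:
step_arm(
  increments=[
    [[0.1,-0.4,-0.2],[0,-0.2,-0.2]],
    [[0.9,0.2,-1.4],[0,0,0]],
    [[0.9,0.2,-1.35],[0,0,0]],
    [[0.9,0.2,-1.35],[0,0,0]],
    [[0.5,0.1,-0.7],[0,0,0]],
    [[0.4,0.1,-0.6],[0,0,0]],
    [[0,0,0],[0,0,0]],
    [[0,0,0],[0,0,0]],
    [[0,0,0],[0,0,0]],
    [[0,0,0],[0,0,0]],
  ],
)

```text
clock: 4.15
tool_pos: [0.5253, 0.1471, 0.1088]
eef_rot: [-0.101, 0.948, 0.032, 0.299]
contact_force: [1.0, 0.3, 0.3]
opening: 0.498
finger_force: 0.0
```

```bash
python3 -c "
from h import *
go(TOP['A']-.036*a,Rt(102.2,35))
"
```

```text
cm [ 0.06  0.01 -0.02] deg [0.01 0.04 0.04] 0.1 q [-0.16  0.88 -0.46  2.47  2.58  0.9  -1.2 ] t 4.15
```

Call:
step_arm(
  increments=[
    [[0,0,0],[0,0,0]],
    [[0,0,0],[0,0,0]],
    [[0,0,0],[0,0,0]],
    [[0,0,0],[0,0,0]],
    [[0,0,0],[0,0,0]],
    [[0,0,0],[0,0,0]],
    [[0,0,0],[0,0,0]],
    [[0,0,0.3],[0,0,0]],
    [[0.3,0,1],[0,0,0]],
    [[0.3,0,2],[0,0,0]],
  ],
  fingers=0,
  grip_force=50,
)

```text
clock: 5.15
tool_pos: [0.5305, 0.1467, 0.1401]
eef_rot: [-0.101, 0.949, 0.031, 0.297]
contact_force: [0.2, 0.3, -1.2]
opening: 0.145
finger_force: 50.0
```

Call:
step_arm(
  increments=[
    [[0.2,0,3.5],[0,0,0]],
    [[0.2,0,4],[0,0,0]],
    [[0,-1,3.5],[-0.7,3.4,0]],
    [[0,-2.5,1],[-0.7,3.4,0]],
    [[0,-3,0],[-0.7,3.4,0]],
    [[0,-3,0],[-0.7,3.4,0]],
    [[0,-3,0],[-0.7,3.4,0]],
    [[0,-3,0],[-0.7,3.4,0]],
    [[0,-3,0],[-0.7,3.4,0]],
    [[0,-3,0],[-0.7,3.4,0]],
  ],
)

```text
clock: 6.15
tool_pos: [0.5502, 0.039, 0.254]
eef_rot: [-0.099, 0.974, -0.005, 0.205]
contact_force: [0.6, -1.1, -1.2]
opening: 0.14
finger_force: 50.0
```

```bash
python3 -c "
from h import *
go([.5166,-.2123,.24],Rt(102.2))
"
```

```text
cm [ -3.36 -25.13  -1.4 ] deg [-1.88 23.54  0.63] 23.6 q [ 0.07  0.47 -0.36  2.16  1.07  0.25  0.54] t 6.15
```

Call:
step_arm(
  increments=[
    [[-0.3,-2.5,0],[-0.3,3,0]],
    [[-0.3,-2.5,0],[-0.3,3,0]],
    [[-0.3,-2.5,0],[-0.2,3,0.1]],
    [[-0.4,-2.5,0],[-0.2,3,0.1]],
    [[-0.4,-2.5,0],[-0.2,3,0.1]],
    [[-0.4,-2.5,0],[-0.2,3,0.1]],
    [[-0.4,-2.5,0],[-0.2,3,0.1]],
    [[-0.4,-2.5,-0.4],[-0.2,2.5,0.1]],
    [[-0.4,-2.5,-0.5],[0,0,0]],
    [[-0.1,-2.5,-0.5],[0,0,0]],
  ],
)

```text
clock: 7.15
tool_pos: [0.5164, -0.2123, 0.2396]
eef_rot: [-0.105, 0.994, 0.0, 0.001]
contact_force: [0.7, 0.0, -1.5]
opening: 0.145
finger_force: 50.0
```

```bash
python3 -c "
from h import *
go([.5166,-.2123,.24],Rt(102.2))
"
```

```text
cm [ 0.02 -0.    0.04] deg [-0.02  0.11  0.11] 0.2 q [ 0.75  0.69 -0.77  1.75  0.58  0.94  1.52] t 7.15
```

```bash
python3 -c "
from h import *
p,d,c=snap('wrist'); save('w2.png',p); X=cloud(d,c); np.savez('w2',X=X,p=p)
Z=X[...,2]; C=np.array([.557,-.2007])
rr=np.hypot(X[...,0]-C[0],X[...,1]-C[1])
P=X[(abs(Z-.062)<.003)&(rr<.075)&(rr>.055)][:,:2]
f=least_squares(lambda q:np.hypot(*(P-q[:2]).T)-q[2],[*C,.065],loss='soft_l1',f_scale=.002); print(f.x,len(P))
m=((Z>.114)&(Z<.128)&(rr<.055)).astype(np.uint8)
k,l,st,ce=cv2.connectedComponentsWithStats(m)
for i in range(1,k):
  if st[i,4]>15: 
    q=X[l==i].mean(0); v=q[:2]-f.x[:2]; print(ce[i].round(),st[i,4],q.round(4),np.hypot(*v).round(4),np.degrees(np.arctan2(v[1],v[0])).round(1))
"
```

```text
[ 0.55587351 -0.20134309  0.0648935 ] 1089
[218. 207.] 242 [ 0.5451 -0.2419  0.1206] 0.042 -104.9
[311. 244.] 17 [ 0.5616 -0.1572  0.1196] 0.0445 82.6
```

View pics/w2.png

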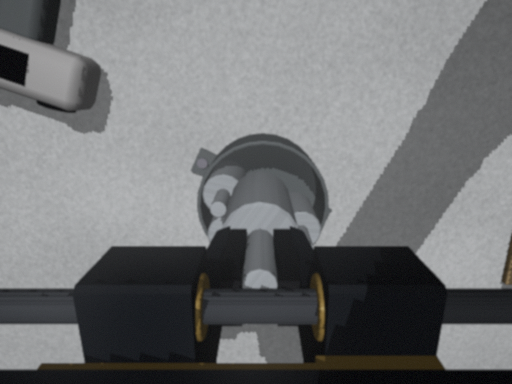

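The wrist view shows peg A held straight at (260,250) over the canister's empty side. The neighbour's stem is at (218,207), and the far bodies are clear.

Call:
step_arm(
  increments=[
    [[-0.05,0.05,-2.5],[0,0,0]],
    [[0,0,-3],[0,0,0]],
    [[0,0,-2.5],[0,0,0]],
    [[0,0,-1.5],[0,0,0]],
    [[0,0,-1.2],[0,0,0]],
    [[0,0,-1],[0,0,0]],
    [[0,0,-1],[0,0,0]],
    [[0,0,-1],[0,0,0]],
    [[0,0,-0.5],[0,0,0]],
    [[0,0,0],[0,0,0]],
  ],
)

```text
clock: 8.2
tool_pos: [0.5164, -0.2107, 0.0976]
eef_rot: [-0.105, 0.994, 0.0, 0.001]
contact_force: [-0.3, -1.2, -1.8]
opening: 0.141
finger_force: 50.0
```

Call:
step_arm(
  increments=[
    [[0,0,-0.4],[0,0,0]],
    [[0,0,-0.4],[0,0,0]],
    [[0,0,-0.2],[0,0,0]],
    [[0,0,-0.1],[0,0,0]],
    [[0,0,-0.1],[0,0,0]],
    [[0,0,0],[0,0,0]],
    [[0,0,0],[0,0,0]],
    [[0,0,0],[0,0,0]],
    [[0,0,0],[0,0,0]],
    [[0,0,0],[0,0,0]],
  ],
)

```text
clock: 9.2
tool_pos: [0.5174, -0.2106, 0.0873]
eef_rot: [-0.105, 0.994, -0.0, 0.002]
contact_force: [-2.1, 0.1, 6.7]
opening: 0.141
finger_force: 50.0
```

Call:
step_arm(
  increments=[
    [[0,0,0],[0,0,0]],
    [[0,0,0],[0,0,0]],
    [[0,0,0],[0,0,0]],
    [[0,0,0.5],[0,0,0]],
    [[0,0,1.5],[0,0,0]],
    [[0,0,2.5],[0,0,0]],
    [[0,0,3.5],[0,0,0]],
    [[0,0,4],[0,0,0]],
    [[0,2,3],[0,0,0]],
    [[0,3,2],[0,0,0]],
  ],
  fingers=0.32,
)

```text
clock: 10.2
tool_pos: [0.5174, -0.1618, 0.2595]
eef_rot: [-0.103, 0.995, -0.001, 0.003]
contact_force: [1.2, 1.1, -0.2]
opening: 0.322
finger_force: 0.0
```

```bash
python3 -c "
from h import *
go(TOP['B']+.035*a,Rt(102.2,35))
p,d,c=snap('wrist'); save('w3.png',p); X=cloud(d,c)
for n in ('wrist','top'):
  if n=='top': p,d,c=snap('top'); X=cloud(d,c); np.savez('top2',X=X,p=p)
  m=((X[...,2]>.113)&(X[...,2]<.128)&(np.hypot(X[...,0]-.556,X[...,1]+.201)<.056)).astype(np.uint8)
  k,l,st,ce=cv2.connectedComponentsWithStats(m)
  for i in range(1,k):
    if st[i,4]>8: 
      q=X[l==i].mean(0); v=q[:2]-[.5563,-.201]; print(ce[i].round(),st[i,4],q.round(4),np.hypot(*v).round(4),np.degrees(np.arctan2(v[1],v[0])).round(1))
"
```

```text
cm [-4.6  36.94 -9.3 ] deg [  7.35 -33.83   0.38] 34.6 q [ 0.68  0.64 -0.78  1.78  0.55  0.94  1.44] t 10.2
[206. 162.] 222 [ 0.5156 -0.2107  0.1207] 0.0418 -166.6
[166. 187.] 229 [ 0.5451 -0.2413  0.1204] 0.0418 -105.6
[251. 225.] 207 [ 0.5654 -0.161   0.1204] 0.041 77.2
[173. 230.] 222 [ 0.5848 -0.2299  0.1201] 0.0406 -45.3
```

View pics/w3.png

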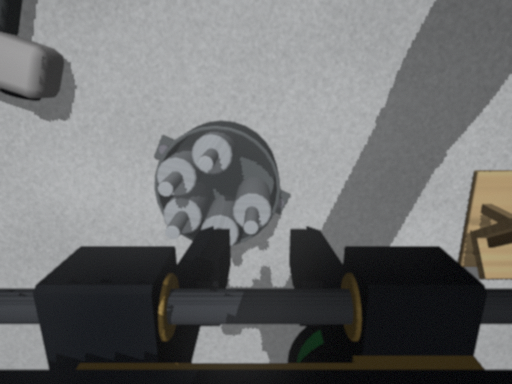

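Peg A now stands at (211,150), upright, with its stem top at z = 0.1207 m. The four others are still standing, with a free wall slot on the right and the middle empty.

Call:
step_arm(
  increments=[
    [[-0.4,3,0.5],[0.7,-3.4,0]],
    [[-0.4,3,0],[0.7,-3.4,0]],
    [[-0.4,3,0],[0.7,-3.4,0]],
    [[-0.4,3,0],[0.7,-3.4,0]],
    [[-0.4,3,0],[0.7,-3.4,0]],
    [[-0.4,3,0],[0.7,-3.4,0]],
    [[-0.4,3,0],[0.7,-3.4,0]],
    [[-0.4,3,0],[0.7,-3.4,0]],
    [[-0.4,3,0],[0.7,-3.4,0]],
    [[-0.4,3,0],[0.7,-3.2,0]],
  ],
  fingers=0.45,
)

```text
clock: 11.3
tool_pos: [0.4866, 0.0547, 0.2564]
eef_rot: [-0.1, 0.97, 0.002, 0.22]
contact_force: [-0.8, 0.2, 0.0]
opening: 0.445
finger_force: 0.0
```

```bash
python3 -c "
from h import *
go(TOP['B']+.03*a,Rt(102.2,35))
"
```

```text
cm [-1.24 15.35 -9.4 ] deg [ 4.2  -8.98  1.19] 10.0 q [ 0.03  0.4  -0.39  2.34  1.66  0.23 -0.14] t 11.3
```

Call:
step_arm(
  increments=[
    [[-0.1,2.2,0],[0.7,-1.5,0.2]],
    [[-0.1,2.2,0],[0.7,-1.5,0.2]],
    [[-0.1,2.2,0],[0.7,-1.5,0.2]],
    [[-0.2,2.2,0],[0.7,-1.5,0.2]],
    [[-0.2,2.2,-1],[0.7,-1.5,0.2]],
    [[-0.2,2.2,-2],[0.7,-1.5,0.2]],
    [[-0.2,2.1,-2.5],[0,0,0]],
    [[-0.1,0,-2.5],[0,0,0]],
    [[0,0,-1.5],[0,0,0]],
    [[0,0,0],[0,0,0]],
  ],
)

```text
clock: 12.3
tool_pos: [0.4737, 0.2073, 0.1589]
eef_rot: [-0.102, 0.949, 0.032, 0.296]
contact_force: [-0.4, 0.3, 0.1]
opening: 0.45
finger_force: 0.0
```

```bash
python3 -c "
from h import *
go(TOP['B']+.03*a,Rt(102.2,35)); go(TOP['B']-.036*a,Rt(102.2,35))
"
```

```text
cm [0.05 0.08 0.35] deg [ 0.01 -0.32 -0.05] 0.3 q [-0.2   0.81 -0.79  2.51  2.17  0.99 -1.04] t 12.3
cm [ 3.75  0.88 -5.06] deg [ 0.01 -0.32 -0.05] 0.3 q [-0.2   0.81 -0.79  2.51  2.17  0.99 -1.04] t 12.3
```

Call:
step_arm(
  increments=[
    [[0.7,0.2,-0.8],[0,-0.3,0]],
    [[0.8,0.2,-1.15],[0,0,0]],
    [[0.8,0.2,-1.15],[0,0,0]],
    [[0.8,0.15,-1.15],[0,0,0]],
    [[0.6,0.1,-0.85],[0,0,0]],
    [[0,0,0],[0,0,0]],
    [[0,0,0],[0,0,0]],
    [[0,0,0],[0,0,0]],
    [[0,0,0],[0,0,0]],
    [[0,0,0],[0,0,0]],
  ],
)

```text
clock: 13.3
tool_pos: [0.511, 0.2162, 0.1101]
eef_rot: [-0.102, 0.948, 0.033, 0.3]
contact_force: [0.2, -1.0, -0.0]
opening: 0.448
finger_force: 0.0
```

```bash
python3 -c "
from h import *
go(TOP['B']-.036*a,Rt(102.2,35))
"
```

```text
cm [ 0.01 -0.01 -0.18] deg [-0.08  0.17 -0.07] 0.2 q [-0.18  0.94 -0.75  2.43  2.27  1.04 -1.02] t 13.3
```

Call:
step_arm(
  increments=[
    [[0,0,0],[0,0,0]],
    [[0,0,0],[0,0,0]],
    [[0,0,0],[0,0,0]],
    [[0,0,0],[0,0,0]],
    [[0,0,0],[0,0,0]],
    [[0,0,0],[0,0,0]],
    [[0,0,0],[0,0,0]],
    [[0,0,0.3],[0,0,0]],
    [[0.3,0,1],[0,0,0]],
    [[0.3,0,2],[0,0,0]],
  ],
  fingers=0,
  grip_force=50,
)

```text
clock: 14.3
tool_pos: [0.5162, 0.2156, 0.1414]
eef_rot: [-0.102, 0.948, 0.032, 0.298]
contact_force: [0.2, -0.5, -0.9]
opening: 0.143
finger_force: 50.0
```

Call:
step_arm(
  increments=[
    [[0.2,0,3.5],[0,0,0]],
    [[0.2,0,4],[0,0,0]],
    [[0,-1,3.5],[-0.7,3.4,0]],
    [[0,-3,1],[-0.7,3.4,0]],
    [[0,-3.5,0],[-0.7,3.4,0]],
    [[0,-3.5,0],[-0.7,3.4,0]],
    [[0,-3.5,0],[-0.7,3.4,0]],
    [[0,-3.5,0],[-0.7,3.4,0]],
    [[0,-3.5,0],[-0.7,3.4,0]],
    [[0,-3.5,0],[-0.7,3.4,0]],
  ],
)

```text
clock: 15.3
tool_pos: [0.5198, 0.0066, 0.2495]
eef_rot: [-0.107, 0.989, 0.0, 0.104]
contact_force: [1.1, 0.1, -2.3]
opening: 0.14
finger_force: 50.0
```

```bash
python3 -c "
from h import *
go([.5259,-.1706,.24],Rt(132)); go([.5259,-.1706,.24],Rt(102.2))
"
```

```text
cm [  0.61 -17.72  -0.95] deg [-4.31 11.22 29.55] 31.9 q [ 0.39  0.55 -0.76  2.04  0.75  0.6   0.92] t 15.3
cm [  0.61 -17.72  -0.95] deg [-1.27 11.81 -0.14] 11.9 q [ 0.39  0.55 -0.76  2.04  0.75  0.6   0.92] t 15.3
```

Call:
step_arm(
  increments=[
    [[0.1,-2.2,0],[-0.5,1.4,3.7]],
    [[0.1,-2.2,0],[-0.5,1.4,3.7]],
    [[0.1,-2.2,0],[-0.5,1.4,3.7]],
    [[0.1,-2.2,0],[-0.5,1.4,3.7]],
    [[0.1,-2.2,0],[-0.5,1.4,3.7]],
    [[0.1,-2.2,0],[-0.6,1.4,3.7]],
    [[0,-2.2,0],[-0.6,1.4,3.7]],
    [[0,-2.3,0],[-0.6,1.4,3.7]],
    [[0,0,-0.5],[0,0,0]],
    [[0,0,-0.5],[0,0,0]],
  ],
)

```text
clock: 16.3
tool_pos: [0.5264, -0.1691, 0.2387]
eef_rot: [-0.357, 0.934, 0.001, 0.001]
contact_force: [-0.6, 0.1, -1.1]
opening: 0.144
finger_force: 50.0
```

```bash
python3 -c "
from h import *
go([.5259,-.1706,.24],Rt(132))
"
```

```text
cm [-0.05 -0.15  0.13] deg [-0.13  0.13  0.13] 0.2 q [ 0.77  0.75 -0.97  1.77  0.72  1.02  1.83] t 16.3
```

Call:
step_arm(
  increments=[
    [[-0.05,-0.15,-2.5],[0,0,0]],
    [[0,0,-3],[0,0,0]],
    [[0,0,-2.2],[0,0,0]],
    [[0,0,-1.2],[0,0,0]],
    [[0,0,-1],[0,0,0]],
    [[0,0,-1],[0,0,0]],
    [[0,0,-1],[0,0,0]],
    [[0,0,-1],[0,0,0]],
    [[0,0,-0.8],[0,0,0]],
    [[0,0,0],[0,0,0]],
  ],
)

```text
clock: 17.3
tool_pos: [0.5264, -0.1712, 0.1014]
eef_rot: [-0.358, 0.934, 0.0, 0.001]
contact_force: [0.5, -1.5, -2.2]
opening: 0.141
finger_force: 50.0
```

Call:
step_arm(
  increments=[
    [[0,0,-0.4],[0,0,0]],
    [[0,0,-0.4],[0,0,0]],
    [[0,0,-0.2],[0,0,0]],
    [[0,0,-0.2],[0,0,0]],
    [[0,0,-0.1],[0,0,0]],
    [[0,0,-0.1],[0,0,0]],
    [[0,0,0],[0,0,0]],
    [[0,0,0],[0,0,0]],
    [[0,0,0],[0,0,0]],
    [[0,0,0],[0,0,0]],
  ],
)

```text
clock: 18.3
tool_pos: [0.5266, -0.1711, 0.0884]
eef_rot: [-0.358, 0.934, 0.0, 0.002]
contact_force: [2.5, -1.5, -0.4]
opening: 0.139
finger_force: 50.0
```

Call:
step_arm(
  increments=[
    [[0,0,-0.1],[0,0,0]],
    [[0,0,-0.1],[0,0,0]],
    [[0,0,0],[0,0,0]],
    [[0,0,0],[0,0,0]],
    [[0,0,0],[0,0,0]],
    [[0,0,0],[0,0,0]],
    [[0,0,0],[0,0,0]],
    [[0,0,0],[0,0,0]],
    [[0,0,0],[0,0,0]],
    [[0,0,0],[0,0,0]],
  ],
)

```text
clock: 19.3
tool_pos: [0.5275, -0.1706, 0.088]
eef_rot: [-0.358, 0.934, -0.001, 0.003]
contact_force: [0.7, -1.8, 12.7]
opening: 0.142
finger_force: 50.0
```

Call:
step_arm(
  increments=[
    [[0,0,0],[0,0,0]],
    [[0,0,0],[0,0,0]],
    [[0,0,0],[0,0,0]],
    [[0,0,0.5],[0,0,0]],
    [[0,0,1.5],[0,0,0]],
    [[0,0,2.5],[0,0,0]],
    [[0,0,3.5],[0,0,0]],
    [[0,0,4],[0,0,0]],
    [[0,2,3],[0,0,-3]],
    [[0,3,2],[0,0,-3]],
  ],
  fingers=0.32,
)

```text
clock: 20.3
tool_pos: [0.5269, -0.1216, 0.2594]
eef_rot: [-0.306, 0.952, -0.001, 0.003]
contact_force: [-0.3, 0.5, 0.5]
opening: 0.32
finger_force: 0.0
```

```bash
python3 -c "
from h import *
go(TOP['C']+.03*a,Rt(102.2,35))
p,d,c=snap('wrist'); save('w4.png',p); X=cloud(d,c)
m=((X[...,2]>.113)&(X[...,2]<.128)&(np.hypot(X[...,0]-.556,X[...,1]+.201)<.056)).astype(np.uint8)
k,l,st,ce=cv2.connectedComponentsWithStats(m)
for i in range(1,k):
    if st[i,4]>8: 
      q=X[l==i].mean(0); v=q[:2]-[.5563,-.201]; print(ce[i].round(),st[i,4],q.round(4),np.hypot(*v).round(4),np.degrees(np.arctan2(v[1],v[0])).round(1))
"
```

```text
cm [-6.74 39.78 -9.68] deg [ 14.31 -31.88 -22.64] 41.6 q [ 0.69  0.7  -0.95  1.78  0.66  1.02  1.67] t 20.3
[180. 104.] 251 [ 0.5159 -0.2106  0.1208] 0.0416 -166.6
[130. 112.] 267 [ 0.5453 -0.2413  0.1204] 0.0417 -105.2
[213. 141.] 224 [ 0.5252 -0.1723  0.1208] 0.0423 137.4
[119. 158.] 254 [ 0.5851 -0.2298  0.1203] 0.0407 -45.0
[198. 185.] 215 [ 0.5656 -0.1609  0.1205] 0.0412 76.9
[154. 194.] 226 [ 0.5956 -0.1891  0.1203] 0.041 16.8
```

Call:
step_arm(
  increments=[
    [[-0.5,3,0.3],[1,-3,-2.4]],
    [[-0.5,3,0],[1,-3,-2.4]],
    [[-0.5,3,0],[1,-3,-2.4]],
    [[-0.5,3,0],[1,-3,-2.4]],
    [[-0.5,3,0],[1,-3,-2.4]],
    [[-0.5,3,0],[1,-3,-2.4]],
    [[-0.5,3,0],[1,-3,-2.4]],
    [[-0.5,3,0],[1,-3,-2.2]],
    [[-0.5,3,0],[1,-3,-1]],
    [[-0.5,3,0],[1,-3,-1]],
  ],
  fingers=0.45,
)

```text
clock: 21.35
tool_pos: [0.4884, 0.1245, 0.2587]
eef_rot: [-0.145, 0.962, -0.006, 0.229]
contact_force: [0.4, 0.3, 0.3]
opening: 0.447
finger_force: 0.0
```

```bash
python3 -c "
from h import *
go(TOP['C']+.03*a,Rt(102.2,35))
"
```

```text
cm [-2.88 15.17 -9.61] deg [ 6.5  -7.48 -3.56] 10.5 q [-0.12  0.42 -0.43  2.32  1.59  0.33 -0.13] t 21.35
```

Call:
step_arm(
  increments=[
    [[-0.4,2.2,0],[1.1,-1.25,-0.6]],
    [[-0.4,2.2,0],[1.1,-1.25,-0.6]],
    [[-0.4,2.2,0],[1.1,-1.25,-0.6]],
    [[-0.4,2.2,0],[1.1,-1.25,-0.6]],
    [[-0.4,2.2,-1],[1.1,-1.25,-0.6]],
    [[-0.4,2.2,-2],[1,-1.25,-0.5]],
    [[-0.4,2,-2.5],[0,0,0]],
    [[-0.1,0,-2.5],[0,0,0]],
    [[0,0,-1.4],[0,0,0]],
    [[0,0,0],[0,0,0]],
  ],
)

```text
clock: 22.35
tool_pos: [0.4588, 0.2755, 0.1622]
eef_rot: [-0.102, 0.949, 0.032, 0.296]
contact_force: [0.5, -0.5, -0.6]
opening: 0.451
finger_force: 0.0
```

```bash
python3 -c "
from h import *
go(TOP['C']+.03*a,Rt(102.2,35)); go(TOP['C']-.036*a,Rt(102.2,35))
"
```

```text
cm [0.08 0.07 0.04] deg [ 0.08 -0.32 -0.1 ] 0.3 q [-0.41  0.78 -0.7   2.43  2.06  0.94 -1.08] t 22.35
cm [ 3.78  0.87 -5.37] deg [ 0.08 -0.32 -0.1 ] 0.3 q [-0.41  0.78 -0.7   2.43  2.06  0.94 -1.08] t 22.35
```

Call:
step_arm(
  increments=[
    [[0.8,0.2,-1.1],[0,-0.3,0]],
    [[0.8,0.2,-1.15],[0,0,0]],
    [[0.8,0.2,-1.15],[0,0,0]],
    [[0.8,0.15,-1.15],[0,0,0]],
    [[0.55,0.1,-0.85],[0,0,0]],
    [[0,0,0],[0,0,0]],
    [[0,0,0],[0,0,0]],
    [[0,0,0],[0,0,0]],
    [[0,0,0],[0,0,0]],
    [[0,0,0],[0,0,0]],
  ],
)

```text
clock: 23.35
tool_pos: [0.4968, 0.2842, 0.1101]
eef_rot: [-0.102, 0.948, 0.032, 0.3]
contact_force: [-1.4, 0.2, 0.2]
opening: 0.445
finger_force: 0.0
```

Call:
step_arm(
  increments=[
    [[0,0,0],[0,0,0]],
    [[0,0,0],[0,0,0]],
    [[0,0,0],[0,0,0]],
    [[0,0,0],[0,0,0]],
    [[0,0,0],[0,0,0]],
    [[0,0,0],[0,0,0]],
    [[0,0,0],[0,0,0]],
    [[0,0,0.3],[0,0,0]],
    [[0.3,0,1],[0,0,0]],
    [[0.3,0,2],[0,0,0]],
  ],
  fingers=0,
  grip_force=50,
)

```text
clock: 24.35
tool_pos: [0.5025, 0.2834, 0.1421]
eef_rot: [-0.102, 0.948, 0.032, 0.299]
contact_force: [0.7, 0.2, -0.9]
opening: 0.14
finger_force: 50.0
```

Call:
step_arm(
  increments=[
    [[0.2,0,3.5],[0,0,0]],
    [[0.2,0,4],[0,0,0]],
    [[0.3,-2,3.5],[-0.7,3.4,0]],
    [[0.3,-3.5,1],[-0.7,3.4,0]],
    [[0.3,-4,0],[-0.7,3.4,0]],
    [[0.3,-4,0],[-0.7,3.4,0]],
    [[0.3,-4,0],[-0.7,3.4,0]],
    [[0.3,-4,0],[-0.7,3.4,0]],
    [[0.3,-4,0],[-0.7,3.4,0]],
    [[0.3,-4,0],[-0.7,3.4,0]],
  ],
)

```text
clock: 25.35
tool_pos: [0.5276, 0.0277, 0.2507]
eef_rot: [-0.107, 0.989, 0.002, 0.098]
contact_force: [1.0, 0.2, -1.7]
opening: 0.147
finger_force: 50.0
```

```bash
python3 -c "
from h import *
go([.557,-.200,.24],Rt(106))
"
```

```text
cm [  2.94 -22.77  -1.07] deg [-1.76 11.11  3.68] 11.8 q [ 0.35  0.56 -0.76  2.01  0.73  0.63  0.91] t 25.35
```

Call:
step_arm(
  increments=[
    [[0.4,-2.6,0],[-0.2,1.25,0.4]],
    [[0.4,-2.6,0],[-0.2,1.25,0.4]],
    [[0.4,-2.6,0],[-0.2,1.25,0.4]],
    [[0.4,-2.6,0],[-0.2,1.25,0.4]],
    [[0.4,-2.6,0],[-0.2,1.25,0.4]],
    [[0.3,-2.6,0],[-0.2,1.2,0.4]],
    [[0.3,-2.6,0],[-0.2,1.2,0.4]],
    [[0.2,-2.6,0],[-0.2,1.2,0.4]],
    [[0.1,-2,-0.5],[-0.2,1.2,0.4]],
    [[0,0,-0.5],[0,0,0]],
  ],
)

```text
clock: 26.35
tool_pos: [0.557, -0.2029, 0.2394]
eef_rot: [-0.135, 0.991, -0.002, 0.001]
contact_force: [-0.5, -0.5, -1.9]
opening: 0.14
finger_force: 50.0
```

```bash
python3 -c "
from h import *
go([.557,-.200,.24],Rt(106))
"
```

```text
cm [0.   0.29 0.06] deg [0.22 0.17 0.46] 0.5 q [ 0.72  0.75 -0.83  1.65  0.63  1.02  1.53] t 26.35
```

Call:
step_arm(
  increments=[
    [[0,0.29,-1.5],[0.2,0.2,0]],
    [[0,0,-2],[0,0,0]],
    [[0,0,-2],[0,0,0]],
    [[0,0,-1],[0,0,0]],
    [[0,0,-0.6],[0,0,0]],
    [[0,0,-0.4],[0,0,0]],
    [[0,0,-0.4],[0,0,0]],
    [[0,0,-0.3],[0,0,0]],
    [[0,0,-0.2],[0,0,0]],
    [[0,0,-0.2],[0,0,0]],
  ],
)

```text
clock: 27.35
tool_pos: [0.5579, -0.1967, 0.1545]
eef_rot: [-0.138, 0.99, 0.0, 0.001]
contact_force: [-0.1, -2.6, 6.2]
opening: 0.141
finger_force: 50.0
```

Call:
step_arm(
  increments=[
    [[-0.05,-0.2,0],[0,0,0]],
    [[-0.05,-0.1,0],[0,0,0]],
    [[0,0,-0.1],[0,0,0]],
    [[0,0,-0.2],[0,0,0]],
    [[0,0,-0.2],[0,0,0]],
    [[0,0,-0.2],[0,0,0]],
    [[0,0,-0.2],[0,0,0]],
    [[0,0,-0.2],[0,0,0]],
    [[0,0,0],[0,0,0]],
    [[0,0,0],[0,0,0]],
  ],
)

```text
clock: 28.35
tool_pos: [0.5557, -0.1991, 0.1423]
eef_rot: [-0.138, 0.99, 0.001, -0.001]
contact_force: [-0.2, -0.7, -1.8]
opening: 0.142
finger_force: 50.0
```

```bash
python3 -c "
from h import *
go([.557,-.200,.14],Rt(106))
p,d,c=snap('wrist'); save('w5.png',p); X=cloud(d,c)
m=((X[...,2]>.113)&(X[...,2]<.128)&(np.hypot(X[...,0]-.556,X[...,1]+.201)<.056)).astype(np.uint8)
k,l,st,ce=cv2.connectedComponentsWithStats(m)
for i in range(1,k):
    if st[i,4]>8: 
      q=X[l==i].mean(0); v=q[:2]-[.5555,-.2007]; print(ce[i].round(),st[i,4],q.round(4),np.hypot(*v).round(4),np.degrees(np.arctan2(v[1],v[0])).round(1))
"
```

```text
cm [ 0.13 -0.09 -0.23] deg [-0.1  -0.11  0.13] 0.2 q [ 0.67  0.87 -0.74  1.74  0.76  0.85  1.42] t 28.35
[258. 151.] 611 [ 0.5146 -0.2119  0.1211] 0.0424 -164.7
[325. 189.] 623 [ 0.5243 -0.173   0.1206] 0.0417 138.4
[187. 191.] 627 [ 0.5451 -0.2416  0.1205] 0.0422 -104.3
[259. 196.] 491 [ 0.5374 -0.2046  0.1209] 0.0185 -167.7
```

Call:
step_arm(
  increments=[
    [[0,0,-0.4],[0,0,0]],
    [[0,0,-0.5],[0,0,0]],
    [[0,0,-0.5],[0,0,0]],
    [[0,0,-0.5],[0,0,0]],
    [[0,0,-0.5],[0,0,0]],
    [[0,0,-0.5],[0,0,0]],
    [[0,0,-0.5],[0,0,0]],
    [[0,0,-0.5],[0,0,0]],
    [[0,0,-0.5],[0,0,0]],
    [[0,0,0],[0,0,0]],
  ],
)

```text
clock: 29.4
tool_pos: [0.5556, -0.1992, 0.0978]
eef_rot: [-0.138, 0.99, 0.001, -0.001]
contact_force: [1.9, -1.4, -2.2]
opening: 0.146
finger_force: 50.0
```

Call:
step_arm(
  increments=[
    [[0,0,-0.4],[0,0,0]],
    [[0,0,-0.3],[0,0,0]],
    [[0,0,-0.1],[0,0,0]],
    [[0,0,-0.1],[0,0,0]],
    [[0,0,-0.1],[0,0,0]],
    [[0,0,-0.1],[0,0,0]],
    [[0,0,0],[0,0,0]],
    [[0,0,0],[0,0,0]],
    [[0,0,0],[0,0,0]],
    [[0,0,0],[0,0,0]],
  ],
)

```text
clock: 30.4
tool_pos: [0.5563, -0.1989, 0.0879]
eef_rot: [-0.138, 0.99, 0.001, -0.0]
contact_force: [2.0, -0.8, 5.2]
opening: 0.143
finger_force: 50.0
```

On the floor. I'll release and retreat.

Call:
step_arm(
  increments=[
    [[0,0,0],[0,0,0]],
    [[0,0,0],[0,0,0]],
    [[0,0,0],[0,0,0]],
    [[0,0,0.5],[0,0,0]],
    [[0,0,1.5],[0,0,0]],
    [[0,0,2.5],[0,0,0]],
    [[0,0,3.5],[0,0,0]],
    [[0,0,4],[0,0,0]],
    [[0,2,3],[0,0,0]],
    [[0,3,1],[0,0,0]],
  ],
  fingers=0.3,
)

```text
clock: 31.4
tool_pos: [0.5575, -0.15, 0.2519]
eef_rot: [-0.136, 0.991, -0.0, 0.002]
contact_force: [0.7, 1.2, -0.0]
opening: 0.302
finger_force: 0.0
```

Call:
step_arm(
  increments=[
    [[-1,3,0],[0,0,0]],
    [[-1,3,0],[0,0,0]],
    [[-1,2,0],[0,0,0]],
    [[0,0,0],[0,0,0]],
    [[0,0,0],[0,0,0]],
    [[0,0,0],[0,0,0]],
    [[0,0,0],[0,0,0]],
    [[0,0,0],[0,0,0]],
    [[0,0,0],[0,0,0]],
    [[0,0,0],[0,0,0]],
  ],
)

```text
clock: 32.4
tool_pos: [0.5259, -0.0692, 0.2474]
eef_rot: [-0.138, 0.99, 0.001, -0.001]
contact_force: [-0.7, 0.4, -1.1]
opening: 0.302
finger_force: 0.0
```

```bash
python3 -c "
from h import *
for n in ('wrist','top','scene'):
  p,d,c=snap(n); X=cloud(d,c)
  if n=='wrist': save('w6.png',p)
  m=((X[...,2]>.112)&(X[...,2]<.132)&(np.hypot(X[...,0]-.556,X[...,1]+.201)<.058)).astype(np.uint8)
  k,l,st,ce=cv2.connectedComponentsWithStats(m); print(n)
  for i in range(1,k):
    if st[i,4]>8: 
      q=X[l==i].mean(0); v=q[:2]-[.5563,-.2007]; print(ce[i].round(),st[i,4],q.round(4),np.percentile(X[l==i][:,2],90).round(4),np.hypot(*v).round(4),np.degrees(np.arctan2(v[1],v[0])).round(1))
"
```

```text
wrist
[ 94. 122.] 311 [ 0.5157 -0.2099  0.1201] 0.1221 0.0416 -167.3
[140. 146.] 279 [ 0.5249 -0.1715  0.1202] 0.122 0.0428 137.1
[ 52. 147.] 325 [ 0.5453 -0.2403  0.1197] 0.1219 0.0411 -105.6
[102. 170.] 289 [ 0.5537 -0.1985  0.1199] 0.122 0.0034 139.4
[ 61. 195.] 293 [ 0.5849 -0.2289  0.1198] 0.1221 0.0402 -44.6
[145. 195.] 258 [ 0.5654 -0.1598  0.12  ] 0.122 0.0419 77.4
[106. 218.] 274 [ 0.5953 -0.1882  0.1197] 0.122 0.0409 17.7
top
[336. 196.] 15 [ 0.5872 -0.2299  0.1205] 0.1254 0.0425 -43.4
scene
[174. 185.] 28 [ 0.5291 -0.1737  0.1203] 0.1261 0.0383 135.1
[160. 187.] 23 [ 0.519  -0.2122  0.1211] 0.1246 0.0391 -162.8
[184. 193.] 26 [ 0.569  -0.1611  0.1209] 0.1243 0.0415 72.2
[169. 196.] 26 [ 0.5579 -0.2006  0.1207] 0.1255 0.0016 4.4
[154. 199.] 25 [ 0.549  -0.2428  0.1209] 0.1246 0.0427 -99.8
[178. 205.] 25 [ 0.5997 -0.1904  0.1211] 0.1243 0.0446 13.4
[162. 208.] 26 [ 0.5887 -0.2311  0.121 ] 0.1243 0.0445 -43.1
```

View pics/w6.png

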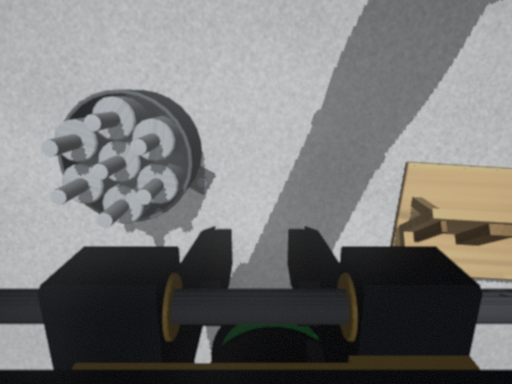

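The view shows all seven pegs upright as a honeycomb, with one in the middle at (102,170) and six around it. Their stem tops are all level at 0.120 m, and the gripper is clear.

```bash
python3 -c "
from plant import r
print(r.finish_job())"
```

```text
the job is handed in; nothing more can be done
None
```

The job is handed in at about 33 s: all seven pegs stand upright in the canister as a honeycomb, stem tops level at about 0.120 m, and I never moved the arm near the scanner, mug or spool; no verdict was returned.

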